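Make up two glass-shop kits

ROBOT

A 7-joint arm with a two-finger parallel gripper is mounted at the origin on the work surface. World frame = base frame: x ahead of the robot, y to its left, z up, the work surface at z = 0. Lengths are in m, angles in degrees, forces in N, time in s.
With the tool pointing down it reaches from about 0.425 to 0.875 m from the base axis. Payload 8.4 kg.
Tool frame: the origin (TCP) lies at the very end of the fingers, on their centre line; the grasp point (between the pads) lies 19 mm behind it (bot.grasp_offset is the x of the grasp point in the tool frame, in m); x points along the fingers, z is the direction in which the jaws open and shut, and the axes are right-handed (so a half turn about x gives the same grasp; the last joint's range is limited). The gripper opens to 85 mm and grips with 20 to 120 N. Pads are 22 mm wide; open, the fingers measure 114 mm over their backs; the gripper's body (76 mm by 85 mm) begins 54 mm behind the grasp point. The pads swing forward as they close: fully open they stand 13 mm farther back than shut.
Start: joints at [70.348, 19.091, 2.286, 83.961, -0.768, 76.965, -3.352], TCP at [0.157, -0.631, 0.21] pointing down, gripper open.
Joint ranges: [-147.57, 147.57], [-21.85, 119.76], [-74.77, 79.35], [14.55, 137.4], [-85.83, 265.84], [4.83, 119.75], [-152.11, 152.11]. Speed limits (degrees/s): [127.2, 127.2, 159.86, 159.86, 180, 180, 180].

INTERFACE

Orientations are given as a 3x3 rotation matrix whose columns are the frame's x, y, z axes.
In Python, from rig import bot, imaging, workorder gives the robot as it stands.
- The arm moves only by the tool jog_arm, never from a script. Its argument "plan" is one flat list of numbers, 6 for each row, row after row: the shift along the world's x, y, z in units of 200 mm (1.0 is 200 mm), then the turn, a rotation vector about the world's x, y, z in units of 30 degrees (1.0 is 30 degrees). A call has 1 to 20 rows; each row is the pose to reach, as a shift and turn from the pose commanded when the call began; what a row does not reach only later rows make up. A row lasts 1/12 s, in which the tool goes at most 41.7 mm and 7.16 degrees, less where a joint would pass 70% of its speed; a pose out of reach is approached as far as the arm can. A call with a number of a shift or a turn outside -1 to 1 is refused whole. A call with a gripper value outside its range is refused whole. "fingers" is the opening, from 0 (shut) to 1 (fully open), set as the call begins (left out, the last holds). The fingers move at their own pace and stop on an object; "newtons" is the grip in N (left out, the last holds). Time passes only in rows, so rows that repeat a pose let the fingers close. It gives the time, the measured TCP pose, the force and the opening at its end, in the units of the state.
- bot.get_obs(): the state, without advancing time (a new reading comes with each control period).
- imaging.camera(name): name is "scene" or "side" or "wrist"; returns (picture, depth): 384x512x3 uint8, blue, green, red; 384x512 float32, m along the optical axis (not along the pixel's ray), 0 where there is no reading.
- imaging.camera_params(name): a dict with "fx", "fy", "cx", "cy" (pixels), "rvec" (rotation vector, rad) and "tvec" (3), from world to camera coordinates, as OpenCV has them; the wrist camera has in their place "hand_eye" (4x4, takes a point from camera to tool coordinates, whose origin is the TCP and whose axes are the tool frame's). Camera axes: x right, y down, z forward; pixel columns grow to the right and rows downward; lengths in m; the calibration is good to about 2 mm. A picture is of the moment at which its call begins: read the wrist's pose just before it. camera_params takes no time and is no camera call.
- workorder.finish_job(): hands the job in, once; it reports no verdict.
The state is a dict: "time": time; "qpos": joint angles; "qd": joint speeds; "effort": joint torques, N m; "position": TCP position; "tcp_rot": TCP orientation; "contact_force": force on the tool from outside, world axes, zero at the start; "wrist_torque": the same for the moment, N m; "grip_width": finger opening in m.
Only numpy, scipy, OpenCV 4.12 (cv2) and the standard library are available. Lean on these libraries where they do the work, as an engineer would, in place of code of your own. Each camera call takes 0.05 s, during which the arm holds its last target. There are 200 camera calls.

TASK

Make up the kits for the next two pieces of glass: stand the blue glass bar and the brass stamp in the red-ended tray, and the amber glass bar and the wooden-handled graphite pad in the white-ended tray. In each tray the glass goes in the compartment beside the coloured end and the tool in the compartment at the plain end, each upright and flat on the compartment's floor. Set the glass down without dropping it or knocking it over, and leave the green bar and the ribbed mould standing where they are.

Things in the scene. Friction and masses are not known exactly. Their poses are not given: they have to be found in the camera images.
- bar_blue_c (a point): Solid upright cylinder of dark cobalt-blue glass (a colour bar), 34 mm diameter, 66 mm tall, standing on its end. This point is its centre, 33 mm above its underside; its z axis points up.
- bar_amber_c (a point): Solid upright cylinder of amber (orange-yellow) glass (a colour bar), 34 mm diameter, 66 mm tall, standing on its end. This point is its centre, 33 mm above its underside; its z axis points up.
- bar_green_c (a point): Solid upright cylinder of green glass (a colour bar), 34 mm diameter, 66 mm tall, standing on its end. This point is its centre, 33 mm above its underside; its z axis points up. It stays where it is.
- stamp_c (a point): Brass seal stamp, all brass, standing upright: a round foot 40 mm in diameter and 10 mm thick, then a plain round handle 28 mm in diameter up to 70 mm above its underside. This point is on its axis, 35 mm above the underside; z up.
- pad_c (a point): Graphite pad with wooden handle, standing upright: a black round graphite foot 44 mm in diameter and 10 mm thick, then a dark-brown wooden round handle 28 mm in diameter up to 70 mm above its underside. This point is on its axis, 35 mm above the underside; z up.
- mould_c (a point): Ribbed aluminium optic mould, an open cup, 51 mm across, 50 mm tall. It stays where it is. This point: on its axis, 25 mm above its underside. The stock stands in a loose grid with three unlisted bystanders (clear shot glass, steel weight, dark-wood cup; up to 55 mm tall, 52 mm wide); neighbours' centres are at least 80 mm apart.
- tray_red: Shallow green-painted steel tray fixed to the bench, 146 x 74 mm (x, y), floor 3 mm thick, walls 10 mm high, plus a red-painted end plate, 22 mm wide, at the +x end. A 6 mm divider across the middle makes two compartments, 66 mm square inside, centred at x = +36 mm (coloured end) and -36 mm (plain end), y = 0. Origin: underside, below the divider; x along the tray to the coloured end, z up. Any yaw.
- tray_white: Shallow green-painted steel tray fixed to the bench, 146 x 74 mm (x, y), floor 3 mm thick, walls 10 mm high, plus a white-painted end plate, 22 mm wide, at the +x end. A 6 mm divider across the middle makes two compartments, 66 mm square inside, centred at x = +36 mm (coloured end) and -36 mm (plain end), y = 0. Origin: underside, below the divider; x along the tray to the coloured end, z up. Any yaw.
There are look-alikes about, which are no part of the job. Leave any pink look-alike of the part that bears mould_c alone.

How it is judged:
By the outcome, as a careful person would: the job done as asked, in the order asked, and still so for the second after the job is handed in, with the robot touching nothing.
It also fails if it takes over 86 s, if anything falls off the work surface, if the arm or the gripper's body presses on something with over 40 N, if the wrist force passes 120 N, or if a joint passes its speed limit or range.

## Working session

There is one attempt and no reset: what is moved stays moved. The work goes in short steps, Python scripts to look and compute and a tool call to move; the robot and the scene stay as the last step left them, time stands still between calls to the robot, and variables do not carry over. Pictures are saved under pics/ and viewed, about 12 in all and at most 16, crops included, and the job is handed in when it is done.

Besides the shell and the picture viewer there is one more tool, called after "Call:" by a JSON object that holds its "method" and its "body". jog_arm: Moves the arm, as the interface text tells. Shifts and turns lie within -1 to 1; 1 stands for 200 mm of shift or 30 degrees of turn. Its arguments: {"type":"object","properties":{"plan":{"type":"array"},"fingers":{"type":"number"},"newtons":{"type":"number"}},"required":["plan"]}

```bash
mkdir -p pics; cat > h.py <<'E'
import numpy as np, cv2
from rig import bot, imaging, workorder
def look(n, f=None):
    o=bot.get_obs(); p,d=imaging.camera(n); K=imaging.camera_params(n)
    if f: cv2.imwrite('pics/'+f,p)
    v,u=np.mgrid[0:384,0:512]
    C=np.stack([(u-K['cx'])/K['fx']*d,(v-K['cy'])/K['fy']*d,d],-1)
    if 'hand_eye' in K:
        H=np.array(K['hand_eye']); W=C@H[:3,:3].T+H[:3,3]
        W=W@np.array(o['tcp_rot']).T+np.array(o['position'])
    else:
        R=cv2.Rodrigues(np.array(K['rvec'],float))[0]; W=(C-np.array(K['tvec']).ravel())@R
    W[d==0]=np.nan
    return p,d,W
E
python3 - <<'E'
from h import *
ims=[]
for n in ('scene','side'):
    p,d,W=look(n,n+'0.png'); ims.append(p); np.savez(n+'0.npz',p=p,W=W)
o=bot.get_obs(); print(o['time'],o['position'],o['tcp_rot'],o['grip_width'],bot.grasp_offset)
E
```

```text
0.1 [ 0.15680235 -0.63033499  0.20939326] [[-4.43262892e-04  9.70420934e-01  2.41418755e-01]
 [ 1.44295037e-03  2.41419148e-01 -9.70419864e-01]
 [-9.99998861e-01 -8.17958341e-05 -1.50728139e-03]] 0.08558328350832037 -0.0187
```

View pics/scene0.png

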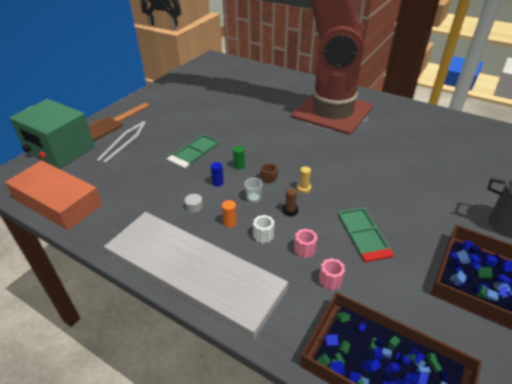

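View pics/side0.png

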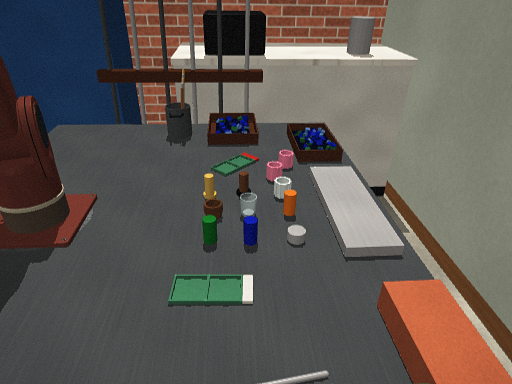

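The scene view shows these candidates:
- Blue bar at (217,174), the only blue cylinder. The blue shards in the boxes are not it.
- Green bar at (239,157).
- Amber bar at (229,213).
- Brass stamp at (305,180).
- Pad at (291,200). The dark-wood cup at (269,172) is not it.
- White ribbed mould at (263,228), with pink look-alikes at (305,243) and (332,273).
- White-ended tray at (195,152) and red-ended tray at (365,235).

Next I'll measure from both views.

```bash
python3 - <<'E'
import numpy as np,cv2
for n in('scene','side'):
    z=np.load(n+'0.npz');p,W=z['p'],z['W'];
    X,Y,Z=W[...,0],W[...,1],W[...,2]
    m=((Z>0.016)&(Z<0.12)&(np.hypot(X,Y)<1.1)&(np.hypot(X,Y)>.3)).astype(np.uint8)
    k,l,s,c=cv2.connectedComponentsWithStats(m)
    print(n)
    for i in range(1,k):
        if 25<s[i,4]<1500:
            q=W[l==i]; t=q[q[:,2]>np.percentile(q[:,2],97)-.006]; print(c[i].round(),s[i,4],'top',np.median(t,0).round(3),'lo',q.min(0).round(3),'hi',q.max(0).round(3),p[l==i].mean(0).round())
    hsv=cv2.cvtColor(p,cv2.COLOR_BGR2HSV)
    g=((hsv[...,0]>60)&(hsv[...,0]<95)&(hsv[...,1]>90)&(Z<0.03)&(Z>-.02)&(np.hypot(X,Y)<1.1)).astype(np.uint8)
    g=cv2.morphologyEx(g,cv2.MORPH_CLOSE,np.ones((3,3)))
    k,l,s,c=cv2.connectedComponentsWithStats(g)
    for i in range(1,k):
        if s[i,4]>250:
            q=W[l==i]; print('tray',c[i].round(),s[i,4],cv2.minAreaRect((q[:,:2]*1000).astype(np.float32)),q.mean(0).round(3))
E
```

```text
scene
[364.   6.] 194 top [-1.047 -0.273  0.089] lo [-1.071 -0.328  0.016] hi [-1.033 -0.241  0.099] [52. 64. 93.]
[416.  17.] 799 top [-0.986  0.026  0.116] lo [-1.075 -0.058  0.016] hi [-0.913  0.105  0.12 ] [22. 31. 49.]
[458.  23.] 242 top [-0.982  0.226  0.115] lo [-1.009  0.199  0.016] hi [-0.959  0.248  0.119] [ 49. 108. 136.]
[484.  28.] 363 top [-0.97   0.345  0.114] lo [-1.007  0.308  0.016] hi [-0.952  0.378  0.119] [120. 128. 128.]
[239. 155.] 202 top [ 0.456 -0.106  0.064] lo [ 0.437 -0.122  0.016] hi [ 0.475 -0.089  0.068] [43. 96. 33.]
[217. 172.] 229 top [ 0.555 -0.115  0.064] lo [ 0.538 -0.133  0.016] hi [ 0.572 -0.098  0.068] [127.  36.  26.]
[269. 171.] 249 top [0.465 0.004 0.039] lo [ 0.434 -0.024  0.016] hi [0.486 0.027 0.042] [40. 56. 80.]
[305. 176.] 188 top [0.448 0.11  0.067] lo [0.432 0.094 0.018] hi [0.46  0.122 0.072] [ 76. 136. 165.]
[254. 187.] 303 top [0.557 0.008 0.052] lo [ 0.531 -0.015  0.016] hi [0.582 0.031 0.056] [145. 147. 137.]
[502. 205.] 819 top [0.318 0.578 0.117] lo [0.268 0.538 0.016] hi [0.355 0.624 0.12 ] [45. 45. 44.]
[291. 199.] 214 top
[... 1877 characters left out ...]
202.] 296 top [0.554 0.001 0.053] lo [ 0.534 -0.022  0.016] hi [0.577 0.025 0.055] [122. 124. 115.]
[211. 218.] 599 top [ 0.456 -0.116  0.065] lo [ 0.436 -0.13   0.016] hi [0.485 0.019 0.067] [23. 58. 36.]
[250. 228.] 309 top [ 0.554 -0.124  0.065] lo [ 0.539 -0.139  0.016] hi [ 0.571 -0.104  0.067] [110.  19.  11.]
[296. 232.] 227 top [ 0.668 -0.121  0.027] lo [ 0.646 -0.142  0.016] hi [ 0.69  -0.095  0.03 ] [154. 159. 163.]
tray [232. 165.] 478 ((517.14892578125, 315.492431640625), (162.5625457763672, 90.58466339111328), 44.235511779785156) [nan nan nan]
tray [206. 289.] 2088 ((451.7132568359375, -278.01373291015625), (80.6050796508789, 148.69076538085938), 84.56205749511719) [nan nan nan]
```

Blue sits near (0.555,-0.118), and the two fixed views differ by 6–10 mm in y. I'll move above it and settle that with the wrist camera.

Call:
{"method": "jog_arm", "body": {"plan": [0.66, 0.85, 0, 0, 0, 0, 0.66, 0.85, 0, 0, 0, 0, 0.66, 0.85, 0, 0, 0, 0, 0.66, 0.85, 0, 0, 0, 0, 0.66, 0.85, 0, 0, 0, 0, 0.66, 0.85, 0, 0, 0, 0], "fingers": 0.65, "newtons": 40}}

```text
time: 0.6
position: [0.2945, -0.4546, 0.2103]
tcp_rot: [[0.002, 0.968, 0.25], [0.002, 0.25, -0.968], [-1.0, 0.002, -0.002]]
contact_force: [0.5, -0.7, -0.2]
grip_width: 0.0556
```

Call:
{"method": "jog_arm", "body": {"plan": [0.66, 0.85, 0, 0, 0, 0, 0.66, 0.85, 0, 0, 0, 0, 0.66, 0.85, 0, 0, 0, 0, 0.66, 0.85, 0, 0, 0, 0, 0.66, 0.85, 0, 0, 0, 0, 0.66, 0.85, 0, 0, 0, 0]}}

```text
time: 1.1
position: [0.4253, -0.2838, 0.2103]
tcp_rot: [[0.002, 0.968, 0.25], [0.002, 0.25, -0.968], [-1.0, 0.002, -0.002]]
contact_force: [0.6, 0.9, -1.1]
grip_width: 0.0556
```

Call:
{"method": "jog_arm", "body": {"plan": [0.66, 0.85, 0, 0, 0, 0, 0.66, 0.85, 0, 0, 0, 0, 0.66, 0.85, 0, 0, 0, 0, 0.66, 0.85, 0, 0, 0, 0, 0.66, 0.85, 0, 0, 0, 0, 0.66, 0.85, 0, 0, 0, 0, 0.66, 0.85, 0, 0, 0, 0, 0.66, 0.85, 0, 0, 0, 0]}}

```text
time: 1.77
position: [0.5528, -0.1206, 0.2097]
tcp_rot: [[-0.001, 0.97, 0.243], [0.0, 0.243, -0.97], [-1.0, -0.001, -0.001]]
contact_force: [-0.5, -0.7, -0.5]
grip_width: 0.0556
```

```bash
cat >> h.py <<'E'
def blobs(W,p,zmin=.016,show=True):
    Z=W[...,2]; r=[]
    m=((Z>zmin)&(Z<.09)).astype(np.uint8)
    k,l,s,c=cv2.connectedComponentsWithStats(m)
    for i in range(1,k):
        if s[i,4]<150: continue
        q=W[l==i]; zt=np.percentile(q[:,2],95); t=q[q[:,2]>zt-.005]
        (x,y),rad=cv2.minEnclosingCircle((t[:,:2]*1000).astype(np.float32))
        print(c[i].round(),s[i,4],'ztop %.3f'%zt,'circ',round(x),round(y),'r %.0f'%rad,'med',np.median(t,0).round(3)[:2],'mid',((t.min(0)+t.max(0))/2).round(3)[:2],p[l==i].mean(0).round())
E
python3 - <<'E'
from h import *
o=bot.get_obs(); print(o['time'],np.round(o['position'],4),np.round(o['qpos'],1)); print(imaging.camera_params('wrist')['hand_eye'])
p,d,W=look('wrist','w1.png'); blobs(W,p)
print('bench z',np.nanmedian(W[...,2]))
E
```

```text
1.7667 [ 0.5528 -0.1206  0.2097] [ 30.   11.2 -25.3  94.8   4.9  75.2 -72.1]
[[-1.86125678e-04 -3.00593981e-01  9.53752182e-01 -1.63637230e-01]
 [ 6.90717043e-04 -9.53752009e-01 -3.00593792e-01  7.75506522e-02]
 [ 9.99999744e-01  6.02824663e-04  3.85143125e-04  1.97131592e-04]
 [ 0.00000000e+00  0.00000000e+00  0.00000000e+00  1.00000000e+00]]
[57. 12.] 1341 ztop 0.050 circ 652 99 r 23 med [0.645 0.094] mid [0.649 0.099] [172. 177. 176.]
[155.  17.] 1574 ztop 0.067 circ 668 3 r 17 med [0.665 0.002] mid [0.665 0.003] [ 35. 170. 221.]
[278.  51.] 1769 ztop 0.029 circ 668 -115 r 23 med [ 0.668 -0.115] mid [ 0.668 -0.115] [230. 233. 237.]
[ 26. 116.] 1523 ztop 0.071 circ 547 114 r 14 med [0.547 0.112] mid [0.547 0.112] [ 50.  75. 112.]
[135. 135.] 1584 ztop 0.056 circ 555 4 r 24 med [0.555 0.007] mid [0.555 0.004] [174. 177. 171.]
[254. 166.] 1091 ztop 0.067 circ 553 -119 r 17 med [ 0.554 -0.119] mid [ 0.553 -0.119] [207.  69.  54.]
[ 32. 210.] 1378 ztop 0.071 circ 445 104 r 14 med [0.446 0.103] mid [0.445 0.104] [ 75. 158. 183.]
[135. 215.] 1425 ztop 0.043 circ 459 -2 r 25 med [ 0.461 -0.002] mid [ 0.459 -0.002] [ 59.  80. 114.]
[225. 245.] 1183 ztop 0.067 circ 455 -110 r 17 med [ 0.456 -0.11 ] mid [ 0.454 -0.11 ] [ 59. 141.  37.]
bench z 0.00042993553586023747
```

View pics/w1.png

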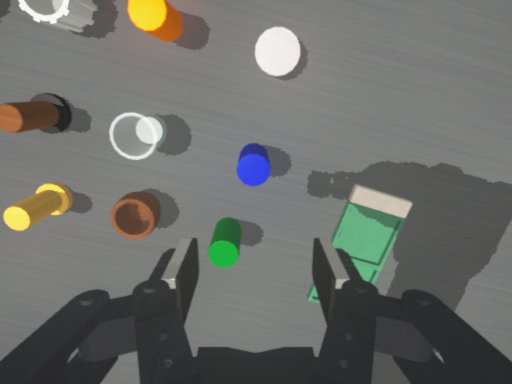

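The wrist view shows blue at (254,166), centred between the fingers, with green at (225,245) and the white tray at right. The wrist positions fall midway between the two fixed views, so I trust them. Going down on blue and gripping.

Call:
{"method": "jog_arm", "body": {"plan": [0, 0.01, -0.2, 0, 0, 0, 0, 0.01, -0.4, 0, 0, 0, 0, 0.01, -0.6, 0, 0, 0, 0, 0.01, -0.75, 0, 0, 0, 0, 0.01, -0.86, 0, 0, 0, 0, 0.01, -0.92, 0, 0, 0, 0, 0.01, -0.92, 0, 0, 0]}}

```text
time: 2.4
position: [0.5505, -0.1201, 0.0237]
tcp_rot: [[-0.004, 0.971, 0.239], [0.001, 0.239, -0.971], [-1.0, -0.004, -0.002]]
contact_force: [-0.6, 0.2, 0.6]
grip_width: 0.0556
```

Call:
{"method": "jog_arm", "body": {"plan": [0, 0, 0, 0, 0, 0, 0, 0, 0, 0, 0, 0, 0, 0, 0, 0, 0, 0, 0, 0, 0, 0, 0, 0, 0, 0, 0, 0, 0, 0, 0, 0, 0, 0, 0, 0], "fingers": 0.0, "newtons": 40}}

```text
time: 2.9
position: [0.5543, -0.1192, 0.028]
tcp_rot: [[0.003, 0.97, 0.241], [-0.001, 0.241, -0.97], [-1.0, 0.003, 0.002]]
contact_force: [0.3, -1.1, 8.1]
grip_width: 0.032
```

Call:
{"method": "jog_arm", "body": {"plan": [0, 0, 0.05, 0, 0, 0, 0, 0, 0.2, 0, 0, 0, 0, 0, 0.4, 0, 0, 0, 0, 0, 0.6, 0, 0, 0, 0, 0, 0.8, 0, 0, 0, 0, 0, 0.8, 0, 0, 0]}}

```text
time: 3.4
position: [0.5567, -0.1188, 0.1956]
tcp_rot: [[0.012, 0.97, 0.242], [-0.003, 0.242, -0.97], [-1.0, 0.011, 0.006]]
contact_force: [1.7, 0.4, -0.8]
grip_width: 0.0322
```

Call:
{"method": "jog_arm", "body": {"plan": [-0.07, 0.2, 0, 0, 0, 0, -0.07, 0.4, 0, 0, 0, 0, -0.07, 0.6, 0, 0, 0, 0, -0.07, 0.8, 0, 0, 0, 0, -0.07, 1.0, 0, 0, 0, 0]}}

```text
time: 3.82
position: [0.5383, 0.0831, 0.187]
tcp_rot: [[0.001, 0.97, 0.241], [-0.0, 0.241, -0.97], [-1.0, 0.001, 0.001]]
contact_force: [1.2, -0.8, -1.6]
grip_width: 0.032
```

Call:
{"method": "jog_arm", "body": {"plan": [-0.07, 0.2, 0, 0, 0, 0, -0.07, 0.4, 0, 0, 0, 0, -0.07, 0.6, 0, 0, 0, 0, -0.07, 0.7, 0, 0, 0, 0, -0.07, 0.75, 0, 0, 0, 0, -0.07, 0.75, 0, 0, 0, 0, -0.07, 0.75, 0, 0, 0, 0]}}

```text
time: 4.4
position: [0.5249, 0.2303, 0.1862]
tcp_rot: [[-0.0, 0.97, 0.241], [-0.001, 0.241, -0.97], [-1.0, -0.0, 0.001]]
contact_force: [-0.0, -1.1, -1.3]
grip_width: 0.032
```

```bash
cat >> h.py <<'E'
def tray(p,W,col):
    hsv=cv2.cvtColor(p,cv2.COLOR_BGR2HSV); H,S,V=cv2.split(hsv); Z=W[...,2]; ok=(Z>-.01)&(Z<.03)
    g=ok&(H>60)&(H<90)&(S>80)
    k,l,s,c=cv2.connectedComponentsWithStats(g.astype(np.uint8)); print('areas',sorted(s[1:,4])[-3:])
    near=cv2.dilate(g.astype(np.uint8),np.ones((25,25)))>0
    e=(ok&((H<8)|(H>172))&(S>120)) if col=='red' else (ok&near&(S<70)&(V>110)&(Z>.003))
    q=W[g|e]; q=q[np.isfinite(q[:,0])]; print('all',cv2.minAreaRect((q[:,:2]*1000).astype(np.float32)))
    q=W[g]; print('green',cv2.minAreaRect((q[:,:2]*1000).astype(np.float32))); q=W[e]; print('end',cv2.minAreaRect((q[:,:2]*1000).astype(np.float32)),e.sum())
    # wall/divider tops: raised green
    return g,e
E
python3 - <<'E'
from h import *
o=bot.get_obs(); print(o['time'],np.round(o['position'],4),np.round(o['qpos'],1))
p,d,W=look('wrist','w2.png'); np.savez('w2.npz',p=p,W=W); tray(p,W,'red')
E
```

```text
4.4 [0.5249 0.2303 0.1862] [   4.8   14.9  -38.7   95.2    9.7   73.4 -111.8]
areas [np.int32(1), np.int32(487), np.int32(8911)]
all ((495.40008544921875, 188.10475158691406), (663.7918701171875, 148.61399841308594), 76.23736572265625)
green ((468.37188720703125, 127.88235473632812), (532.33203125, 134.25074768066406), 74.32461547851562)
end ((555.5901489257812, 416.6986999511719), (167.28866577148438, 120.8697509765625), 89.89024353027344) 1640
```

View pics/w2.png

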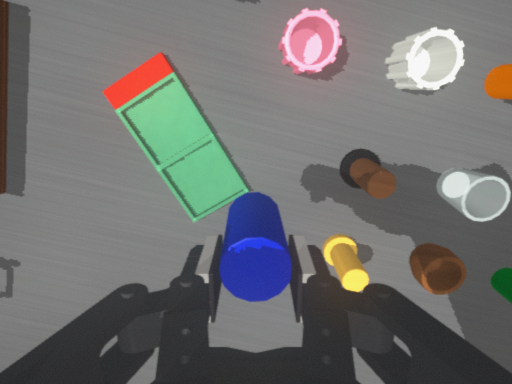

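The tray is clear in this view: green area around (180,150), red end at (140,80), and the blue bar held upright at (256,245). Restricting the fit to that component.

```bash
cat >> h.py <<'E'
def tray2(p,W,box,col):
    hsv=cv2.cvtColor(p,cv2.COLOR_BGR2HSV); H,S,V=cv2.split(hsv); Z=W[...,2]
    b=np.zeros(Z.shape,bool); b[box[1]:box[3],box[0]:box[2]]=1
    ok=b&(Z>-.01)&(Z<.03)
    g=ok&(H>60)&(H<90)&(S>80)
    e=ok&(((H<8)|(H>172))&(S>120) if col=='red' else (S<70)&(V>130))
    f=lambda m:cv2.morphologyEx(m.astype(np.uint8),cv2.MORPH_OPEN,np.ones((3,3)))>0
    g,e=f(g),f(e)
    r=[]
    for n,m in (('green',g),('end',e),('all',g|e)):
        q=W[m]; c=cv2.minAreaRect((q[:,:2]*1000).astype(np.float32)); print(n,m.sum(),np.round(c[0],1),np.round(c[1],1),round(c[2],1)); r.append(c)
    rect=r[0]; ec=np.array(r[1][0]); a=np.array(r[0][0]); bx=cv2.boxPoints(rect)
    e1,e2=bx[1]-bx[0],bx[2]-bx[1]; u=e1 if np.linalg.norm(e1)>np.linalg.norm(e2) else e2
    u=u/np.linalg.norm(u); u*=np.sign(u@(ec-a))
    print('yaw',np.degrees(np.arctan2(u[1],u[0])),'coloured',a+36*u,'plain',a-36*u,'gap',u@(ec-a))
E
python3 - <<'E'
from h import *
z=np.load('w2.npz'); tray2(z['p'],z['W'],(90,40,255,235),'red')
o=bot.get_obs()
W=z['W'];p=z['p']
# held bar: bottom rim (nearest visible top in image row ~195)
for r in (200,215,230,245,260,275,290): print(r,W[r,256].round(3))
E
```

```text
green 8886 [517.1 308.2] [145.4  78.7] 44.8
end 1618 [578.1 368.2] [23.8 78.1] 44.6
all 10504 [525.9 316.9] [170.1  78.7] 44.7
yaw 44.754368 coloured [542.67356682 333.56022644] plain [491.54408455 282.86726379] gap 85.59100089747153
200 [0.54  0.233 0.174]
215 [0.541 0.233 0.199]
230 [0.54  0.233 0.216]
245 [0.537 0.233 0.223]
260 [0.53  0.231 0.223]
275 [0.523 0.229 0.224]
290 [0.515 0.227 0.224]
```

Red tray result: glass compartment at (0.5427,0.3336), tool compartment at (0.4915,0.2829). The bar's underside is about 28.5 mm below the TCP.

Call:
{"method": "jog_arm", "body": {"plan": [0.03, 0.2, 0, 0, 0, 0, 0.06, 0.4, 0, 0, 0, 0, 0.09, 0.515, -0.1, 0, 0, 0, 0.09, 0.515, -0.3, 0, 0, 0, 0.09, 0.515, -0.5, 0, 0, 0, 0.09, 0.515, -0.62, 0, 0, 0, 0.09, 0.515, -0.67, 0, 0, 0, 0.09, 0.515, -0.67, 0, 0, 0, 0.09, 0.515, -0.67, 0, 0, 0]}}

```text
time: 5.2
position: [0.544, 0.3332, 0.0533]
tcp_rot: [[0.001, 0.971, 0.24], [0.0, 0.24, -0.971], [-1.0, 0.001, 0.0]]
contact_force: [0.5, 1.1, -1.0]
grip_width: 0.0319
```

Call:
{"method": "jog_arm", "body": {"plan": [0, 0, -0.04, 0, 0, 0, 0, 0, -0.07, 0, 0, 0, 0, 0, -0.085, 0, 0, 0, 0, 0, -0.095, 0, 0, 0, 0, 0, -0.1, 0, 0, 0, 0, 0, -0.1, 0, 0, 0, 0, 0, -0.1, 0, 0, 0]}}

```text
time: 5.78
position: [0.5429, 0.3344, 0.0324]
tcp_rot: [[0.0, 0.97, 0.241], [0.0, 0.241, -0.97], [-1.0, 0.0, -0.0]]
contact_force: [0.1, -1.1, -2.2]
grip_width: 0.0323
```

Call:
{"method": "jog_arm", "body": {"plan": [0, 0, -0.005, 0, 0, 0, 0, 0, -0.01, 0, 0, 0, 0, 0, -0.015, 0, 0, 0, 0, 0, -0.015, 0, 0, 0]}}

```text
time: 6.12
position: [0.5438, 0.3349, 0.0311]
tcp_rot: [[0.002, 0.97, 0.241], [0.001, 0.241, -0.97], [-1.0, 0.002, -0.0]]
contact_force: [-3.2, -2.5, 11.4]
grip_width: 0.0319
```

The bar touched the floor at z≈0.031 with 11 N. Releasing.

Call:
{"method": "jog_arm", "body": {"plan": [0, 0, 0.005, 0, 0, 0, 0, 0, 0.005, 0, 0, 0, 0, 0, 0.005, 0, 0, 0, 0, 0, 0.005, 0, 0, 0], "fingers": 0.6}}

```text
time: 6.45
position: [0.5428, 0.3342, 0.03]
tcp_rot: [[-0.0, 0.97, 0.241], [-0.0, 0.241, -0.97], [-1.0, -0.0, -0.0]]
contact_force: [-0.1, -0.1, -0.8]
grip_width: 0.0516
```

Call:
{"method": "jog_arm", "body": {"plan": [0, 0, 0.1, 0, 0, 0, 0, 0, 0.25, 0, 0, 0, 0, 0, 0.45, 0, 0, 0, 0, 0, 0.65, 0, 0, 0, -0.15, -0.3, 0.85, 0, 0, 0, -0.25, -0.5, 0.85, 0, 0, 0, -0.35, -0.7, 0.85, 0, 0, 0, -0.49, -0.9, 0.85, 0, 0, 0]}}

```text
time: 7.12
position: [0.4684, 0.1921, 0.1986]
tcp_rot: [[0.001, 0.971, 0.241], [0.001, 0.241, -0.971], [-1.0, 0.001, -0.0]]
contact_force: [0.6, -0.6, 0.4]
grip_width: 0.0513
```

Call:
{"method": "jog_arm", "body": {"plan": [0, -0.15, 0, 0, 0, 0, 0, -0.25, 0, 0, 0, 0, 0, -0.25, 0, 0, 0, 0, 0, -0.25, 0, 0, 0]}}

```text
schema error: expected a multiple of 6 numbers
```

```bash
python3 - <<'E'
from h import *
o=bot.get_obs(); print(o['time'],np.round(o['position'],4),np.round(o['qpos'],1))
p,d,W=look('wrist','w3.png'); blobs(W,p)
E
```

```text
7.1167 [0.4684 0.1921 0.1986] [  10.6    5.5  -39.8  102.9    3.7   72.8 -106.2]
[399.   8.] 795 ztop 0.050 circ 648 99 r 21 med [0.642 0.097] mid [0.645 0.099] [194. 200. 199.]
[495.  15.] 994 ztop 0.057 circ 659 14 r 9 med [0.659 0.017] mid [0.659 0.014] [ 12.  94. 184.]
[122.  55.] 1982 ztop 0.070 circ 542 335 r 17 med [0.543 0.334] mid [0.543 0.335] [197.  93.  82.]
[352. 111.] 1107 ztop 0.071 circ 547 116 r 14 med [0.547 0.116] mid [0.547 0.116] [ 66.  96. 142.]
[460. 130.] 2396 ztop 0.055 circ 555 5 r 24 med [0.556 0.002] mid [0.555 0.005] [178. 181. 173.]
[330. 209.] 1018 ztop 0.071 circ 445 105 r 14 med [0.446 0.106] mid [0.445 0.105] [ 76. 157. 187.]
[422. 214.] 1688 ztop 0.043 circ 459 -1 r 26 med [ 0.461 -0.001] mid [ 0.459 -0.001] [43. 61. 87.]
[500. 237.] 725 ztop 0.053 circ 450 -97 r 11 med [ 0.449 -0.095] mid [ 0.45  -0.097] [30. 80. 13.]
```

View pics/w3.png

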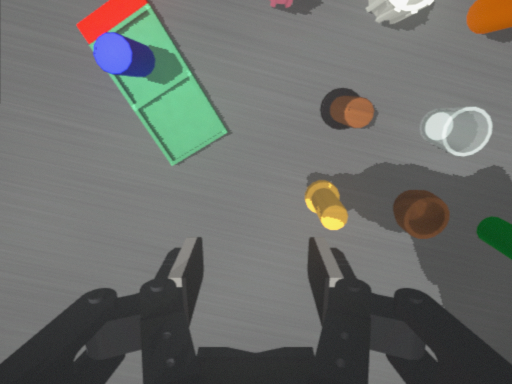

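Blue stands upright in the red-end compartment, at pixel (115,55), top at 0.070. The stamp at (328,205) is at (0.4455,0.1045).

Call:
{"method": "jog_arm", "body": {"plan": [-0.05, -0.2, 0, 0, 0, 0, -0.1, -0.4, 0, 0, 0, 0, -0.115, -0.44, 0, 0, 0, 0, -0.115, -0.44, 0, 0, 0, 0, -0.115, -0.44, 0, 0, 0, 0]}}

```text
time: 7.58
position: [0.4457, 0.1052, 0.1982]
tcp_rot: [[0.001, 0.971, 0.24], [-0.0, 0.24, -0.971], [-1.0, 0.001, 0.0]]
contact_force: [-0.8, 0.7, 0.4]
grip_width: 0.0514
```

Call:
{"method": "jog_arm", "body": {"plan": [0, 0, -0.2, 0, 0, 0, 0, 0, -0.4, 0, 0, 0, 0, 0, -0.6, 0, 0, 0, 0, 0, -0.74, 0, 0, 0, 0, 0, -0.8, 0, 0, 0, 0, 0, -0.825, 0, 0, 0, 0, 0, -0.825, 0, 0, 0]}}

```text
time: 8.17
position: [0.445, 0.1069, 0.032]
tcp_rot: [[-0.002, 0.97, 0.243], [0.001, 0.243, -0.97], [-1.0, -0.002, -0.002]]
contact_force: [-0.8, 1.2, 0.8]
grip_width: 0.0508
```

Call:
{"method": "jog_arm", "body": {"plan": [0, 0, 0, 0, 0, 0, 0, 0, 0, 0, 0, 0, 0, 0, 0, 0, 0, 0, 0, 0, 0, 0, 0, 0, 0, 0, 0, 0, 0, 0, 0, 0, 0, 0, 0, 0], "fingers": 0.0, "newtons": 60}}

```text
time: 8.67
position: [0.4468, 0.1061, 0.0346]
tcp_rot: [[0.003, 0.97, 0.242], [0.001, 0.242, -0.97], [-1.0, 0.003, 0.0]]
contact_force: [-1.9, 1.0, 6.1]
grip_width: 0.0257
```

Call:
{"method": "jog_arm", "body": {"plan": [0, 0, 0.05, 0, 0, 0, 0, 0, 0.2, 0, 0, 0, 0, 0, 0.4, 0, 0, 0, 0, 0, 0.6, 0, 0, 0, 0, 0, 0.7, 0, 0, 0, 0, 0, 0.7, 0, 0, 0, 0, 0, 0.7, 0, 0, 0]}}

```text
time: 9.25
position: [0.4462, 0.1054, 0.1745]
tcp_rot: [[0.003, 0.97, 0.241], [-0.0, 0.241, -0.97], [-1.0, 0.003, 0.001]]
contact_force: [0.1, 0.4, -3.8]
grip_width: 0.0256
```

```bash
cat >> h.py <<'E'
def held(W):
    o=bot.get_obs(); t=np.array(o['position']); m=(np.hypot(W[...,0]-t[0],W[...,1]-t[1])<.03)&(W[...,2]>t[2])&(W[...,2]<t[2]+.06)
    m[:, :200]=0; m[:,310:]=0
    q=W[m]; zt=np.percentile(q[:,2],80); print('tcp',t.round(4),'held top minus tcp',round(zt-t[2],4),m.sum())
E
python3 - <<'E'
from h import *
p,d,W=look('wrist','w4.png'); held(W)
for r in range(200,330,15): print(r,W[r,256].round(3))
E
```

```text
tcp [0.4453 0.1052 0.1729] held top minus tcp 0.0459 6166
200 [0.457 0.107 0.15 ]
215 [0.458 0.108 0.177]
230 [0.458 0.108 0.196]
245 [0.457 0.107 0.209]
260 [0.45  0.106 0.211]
275 [0.442 0.104 0.21 ]
290 [0.435 0.102 0.21 ]
305 [0.272 0.06  0.001]
320 [0.251 0.055 0.001]
```

Stamp held, underside about 33 mm below the TCP. Moving to the red tray's plain end.

Call:
{"method": "jog_arm", "body": {"plan": [0.05, 0.2, 0, 0, 0, 0, 0.1, 0.4, 0, 0, 0, 0, 0.15, 0.6, 0, 0, 0, 0, 0.2, 0.8, 0, 0, 0, 0, 0.23, 0.89, 0, 0, 0, 0, 0.23, 0.89, -0.15, 0, 0, 0, 0.23, 0.89, -0.35, 0, 0, 0, 0.23, 0.89, -0.5, 0, 0, 0, 0.23, 0.89, -0.57, 0, 0, 0, 0.23, 0.89, -0.57, 0, 0, 0, 0.23, 0.89, -0.57, 0, 0, 0]}}

```text
time: 10.22
position: [0.4911, 0.2833, 0.0587]
tcp_rot: [[-0.002, 0.97, 0.242], [-0.0, 0.242, -0.97], [-1.0, -0.002, -0.0]]
contact_force: [0.1, 0.3, -2.2]
grip_width: 0.0255
```

Call:
{"method": "jog_arm", "body": {"plan": [0, 0, -0.04, 0, 0, 0, 0, 0, -0.08, 0, 0, 0, 0, 0, -0.1, 0, 0, 0, 0, 0, -0.105, 0, 0, 0, 0, 0, -0.11, 0, 0, 0, 0, 0, -0.11, 0, 0, 0]}}

```text
time: 10.72
position: [0.492, 0.2834, 0.0378]
tcp_rot: [[0.001, 0.97, 0.241], [-0.0, 0.241, -0.97], [-1.0, 0.001, 0.0]]
contact_force: [-1.9, -2.0, 2.2]
grip_width: 0.0254
```

Call:
{"method": "jog_arm", "body": {"plan": [0, 0, -0.005, 0, 0, 0, 0, 0, -0.01, 0, 0, 0, 0, 0, -0.01, 0, 0, 0, 0, 0, -0.01, 0, 0, 0]}}

```text
time: 11.05
position: [0.4929, 0.2838, 0.0378]
tcp_rot: [[0.003, 0.971, 0.241], [-0.0, 0.241, -0.971], [-1.0, 0.003, 0.001]]
contact_force: [-5.9, -5.0, 22.3]
grip_width: 0.0251
```

Contact is at 0.0378 against 0.0376 expected. Releasing, then going to amber.

Call:
{"method": "jog_arm", "body": {"plan": [0, 0, 0.015, 0, 0, 0, 0, 0, 0.01, 0, 0, 0, 0, 0, 0.01, 0, 0, 0, 0, 0, 0.01, 0, 0, 0], "fingers": 0.6}}

```text
time: 11.38
position: [0.4918, 0.2835, 0.037]
tcp_rot: [[0.0, 0.97, 0.241], [0.0, 0.241, -0.97], [-1.0, 0.0, -0.0]]
contact_force: [-0.3, -0.5, 0.5]
grip_width: 0.0512
```

Call:
{"method": "jog_arm", "body": {"plan": [0, 0, 0.1, 0, 0, 0, 0, 0, 0.25, 0, 0, 0, 0, 0, 0.45, 0, 0, 0, 0, 0, 0.65, 0, 0, 0, 0, 0, 0.8, 0, 0, 0, 0.1, -0.17, 0.8, 0, 0, 0, 0.2, -0.34, 0.8, 0, 0, 0, 0.3, -0.51, 0.8, 0, 0, 0, 0.4, -0.68, 0.8, 0, 0, 0, 0.4, -0.68, 0.8, 0, 0, 0]}}

```text
time: 12.22
position: [0.5757, 0.1377, 0.196]
tcp_rot: [[0.0, 0.973, 0.231], [-0.004, 0.231, -0.973], [-1.0, -0.0, 0.004]]
contact_force: [0.5, -1.1, -0.7]
grip_width: 0.051
```

Call:
{"method": "jog_arm", "body": {"plan": [0.1, -0.16, 0, 0, 0, 0, 0.2, -0.32, 0, 0, 0, 0, 0.3, -0.48, 0, 0, 0, 0, 0.4, -0.64, 0, 0, 0, 0, 0.46, -0.72, 0, 0, 0, 0, 0.46, -0.72, 0, 0, 0, 0, 0.46, -0.72, 0, 0, 0, 0]}}

```text
time: 12.8
position: [0.6638, 0.0024, 0.196]
tcp_rot: [[-0.001, 0.971, 0.239], [0.001, 0.239, -0.971], [-1.0, -0.001, -0.001]]
contact_force: [0.0, 0.5, -0.9]
grip_width: 0.051
```

```bash
python3 - <<'E'
from h import *
o=bot.get_obs(); print(o['time'],np.round(o['position'],4),np.round(o['qpos'],1))
p,d,W=look('wrist','w5.png'); blobs(W,p)
p,d,W=look('scene','s5.png'); blobs(W,p); cv2.imwrite('pics/s5c.png',cv2.resize(p[140:280,180:420],None,fx=3,fy=3))
E
```

```text
12.8 [0.6638 0.0024 0.196 ] [ 20.6  24.8 -33.7  81.3  13.7  78.1 -89.7]
[343.  36.] 25656 ztop 0.031 circ 817 14 r 210 med [ 0.801 -0.066] mid [0.82  0.014] [212. 216. 223.]
[ 50. 131.] 2553 ztop 0.050 circ 650 210 r 26 med [0.651 0.211] mid [0.65 0.21] [131. 113. 180.]
[158. 146.] 1687 ztop 0.051 circ 662 101 r 26 med [0.663 0.102] mid [0.662 0.101] [182. 188. 187.]
[255. 165.] 1180 ztop 0.067 circ 668 3 r 17 med [0.669 0.004] mid [0.669 0.003] [ 17. 143. 229.]
[360. 185.] 1440 ztop 0.029 circ 668 -115 r 23 med [ 0.669 -0.114] mid [ 0.668 -0.115] [141. 145. 151.]
[129. 246.] 1160 ztop 0.071 circ 547 115 r 14 med [0.549 0.114] mid [0.547 0.115] [ 53.  73. 105.]
[230. 260.] 1520 ztop 0.055 circ 555 5 r 24 med [0.554 0.005] mid [0.555 0.004] [159. 163. 155.]
[219. 322.] 1392 ztop 0.043 circ 460 -2 r 25 med [ 0.463 -0.002] mid [ 0.46  -0.002] [48. 67. 95.]
[302. 337.] 575 ztop 0.053 circ 465 -109 r 13 med [ 0.47  -0.109] mid [ 0.468 -0.109] [37. 83. 24.]
[82. 23.] 2663 ztop 0.085 circ -118 -1360 r 457 med [-0.009 -1.464] mid [-0.118 -1.366] [126.  87.  48.]
[368.   6.] 318 ztop 0.085 ci
[... 1336 characters left out ...]
 47. 106. 190.]
[200. 271.] 9791 ztop 0.031 circ 841 23 r 220 med [0.847 0.053] mid [0.841 0.022] [189. 193. 196.]
[264. 227.] 400 ztop 0.050 circ 662 105 r 27 med [0.663 0.103] mid [0.663 0.105] [179. 185. 180.]
[373. 230.] 329 ztop 0.069 circ 543 337 r 18 med [0.545 0.338] mid [0.543 0.337] [132.  40.  27.]
[478. 274.] 4841 ztop 0.043 circ 523 574 r 121 med [0.548 0.558] mid [0.521 0.573] [64. 40. 40.]
[306. 241.] 429 ztop 0.049 circ 650 213 r 26 med [0.653 0.213] mid [0.652 0.213] [132. 114. 193.]
[332. 272.] 503 ztop 0.050 circ 701 303 r 26 med [0.703 0.303] mid [0.701 0.303] [132. 113. 191.]
[383. 351.] 9349 ztop 0.044 circ 831 472 r 159 med [0.787 0.423] mid [0.831 0.472] [60. 37. 35.]
```

View pics/s5c.png

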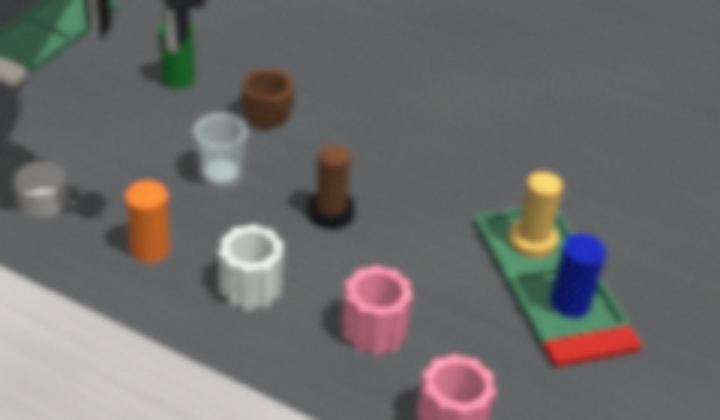

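The red tray is done: stamp upright at crop (540,215) and blue upright at (580,275). Amber, at crop (148,220), is at (0.668,0.003).

Call:
{"method": "jog_arm", "body": {"plan": [0.02, 0, -0.2, 0, 0, 0, 0.02, 0, -0.4, 0, 0, 0, 0.02, 0, -0.6, 0, 0, 0, 0.02, 0, -0.75, 0, 0, 0, 0.02, 0, -0.82, 0, 0, 0, 0.02, 0, -0.85, 0, 0, 0, 0.02, 0, -0.85, 0, 0, 0]}}

```text
time: 13.48
position: [0.6673, 0.0045, 0.0268]
tcp_rot: [[-0.001, 0.97, 0.243], [0.0, 0.243, -0.97], [-1.0, -0.001, -0.001]]
contact_force: [0.6, -0.1, 0.3]
grip_width: 0.0514
```

Call:
{"method": "jog_arm", "body": {"plan": [0, 0, 0, 0, 0, 0, 0, 0, 0, 0, 0, 0, 0, 0, 0, 0, 0, 0, 0, 0, 0, 0, 0, 0, 0, 0, 0, 0, 0, 0, 0, 0, 0, 0, 0, 0], "fingers": 0.0, "newtons": 40}}

```text
time: 13.98
position: [0.6694, 0.004, 0.0297]
tcp_rot: [[0.004, 0.97, 0.241], [0.0, 0.241, -0.97], [-1.0, 0.004, 0.001]]
contact_force: [-0.1, 1.9, 7.4]
grip_width: 0.0322
```

Call:
{"method": "jog_arm", "body": {"plan": [0, 0, 0.05, 0, 0, 0, 0, 0, 0.2, 0, 0, 0, 0, 0, 0.4, 0, 0, 0, 0, 0, 0.6, 0, 0, 0, 0, 0, 0.8, 0, 0, 0, 0, 0, 0.85, 0, 0, 0, 0, 0, 0.85, 0, 0, 0]}}

```text
time: 14.57
position: [0.6698, 0.0038, 0.2028]
tcp_rot: [[0.008, 0.97, 0.241], [-0.0, 0.241, -0.97], [-1.0, 0.008, 0.002]]
contact_force: [0.4, -0.2, -0.9]
grip_width: 0.0319
```

Call:
{"method": "jog_arm", "body": {"plan": [-0.19, -0.1, 0, 0, 0, 0, -0.38, -0.2, 0, 0, 0, 0, -0.57, -0.3, 0, 0, 0, 0, -0.76, -0.4, 0, 0, 0, 0, -0.95, -0.5, 0, 0, 0, 0]}}

```text
time: 14.98
position: [0.4806, -0.0944, 0.1957]
tcp_rot: [[-0.002, 0.971, 0.241], [0.001, 0.241, -0.971], [-1.0, -0.002, -0.001]]
contact_force: [0.7, -1.1, -1.3]
grip_width: 0.032
```

Call:
{"method": "jog_arm", "body": {"plan": [-0.15, -0.1, 0, 0, 0, 0, -0.2, -0.1, 0, 0, 0, 0, -0.2, -0.1, 0, 0, 0, 0, -0.2, -0.1, 0, 0, 0, 0]}}

```text
time: 15.32
position: [0.4429, -0.1138, 0.1968]
tcp_rot: [[-0.0, 0.971, 0.24], [-0.001, 0.24, -0.971], [-1.0, -0.0, 0.001]]
contact_force: [-0.2, 0.4, -0.4]
grip_width: 0.0324
```

```bash
python3 - <<'E'
from h import *
o=bot.get_obs(); print(o['time'],np.round(o['position'],4),np.round(o['qpos'],1))
p,d,W=look('wrist','w6.png'); np.savez('w6.npz',p=p,W=W); held(W); tray2(p,W,(290,60,512,320),'white')
E
```

```text
15.3167 [ 0.4429 -0.1138  0.1968] [ 40.8  -1.7 -31.  109.2  -0.9  72.3 -66. ]
tcp [ 0.4436 -0.1132  0.1968] held top minus tcp 0.0445 7837
green 7966 [ 453.7 -276.8] [ 74.9 145.3] 86.7
end 3731 [ 475.8 -238.3] [112.4 244.7] 48.2
all 11697 [ 458.7 -265.1] [139.5 240.2] 66.5
yaw -3.2848818 coloured [ 489.66802216 -278.87358212] plain [ 417.78632355 -274.74793887] gap 19.838457135294732
```

View pics/w6.png

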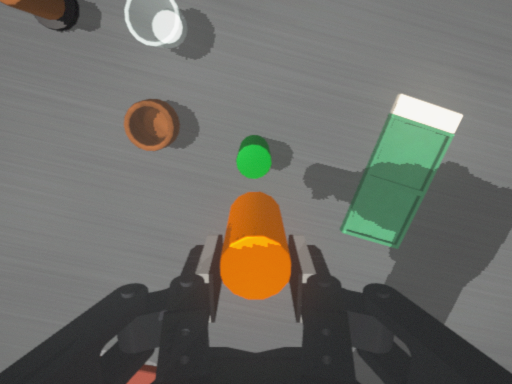

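White tray (green at (395,180), white end at (428,112)): glass compartment at (0.4897,-0.2789), tool compartment at (0.4178,-0.2747).

Call:
{"method": "jog_arm", "body": {"plan": [0.05, -0.2, 0, 0, 0, 0, 0.1, -0.4, 0, 0, 0, 0, 0.15, -0.6, 0, 0, 0, 0, 0.23, -0.83, 0, 0, 0, 0, 0.23, -0.83, -0.15, 0, 0, 0, 0.23, -0.83, -0.35, 0, 0, 0, 0.23, -0.83, -0.55, 0, 0, 0, 0.23, -0.83, -0.68, 0, 0, 0, 0.23, -0.83, -0.72, 0, 0, 0, 0.23, -0.83, -0.72, 0, 0, 0, 0.23, -0.83, -0.72, 0, 0, 0]}}

```text
time: 16.28
position: [0.4906, -0.2792, 0.0537]
tcp_rot: [[0.001, 0.97, 0.242], [0.0, 0.242, -0.97], [-1.0, 0.001, -0.0]]
contact_force: [-0.9, 0.8, -0.7]
grip_width: 0.0321
```

Call:
{"method": "jog_arm", "body": {"plan": [0, 0, -0.03, 0, 0, 0, 0, 0, -0.06, 0, 0, 0, 0, 0, -0.075, 0, 0, 0, 0, 0, -0.085, 0, 0, 0, 0, 0, -0.09, 0, 0, 0, 0, 0, -0.09, 0, 0, 0]}}

```text
time: 16.78
position: [0.4892, -0.2796, 0.035]
tcp_rot: [[-0.0, 0.97, 0.241], [-0.0, 0.241, -0.97], [-1.0, -0.0, 0.0]]
contact_force: [-0.2, 1.1, -1.4]
grip_width: 0.0325
```

Call:
{"method": "jog_arm", "body": {"plan": [0, 0, -0.005, 0, 0, 0, 0, 0, -0.01, 0, 0, 0, 0, 0, -0.015, 0, 0, 0, 0, 0, -0.015, 0, 0, 0]}}

```text
time: 17.12
position: [0.4898, -0.2797, 0.0327]
tcp_rot: [[0.001, 0.97, 0.241], [-0.0, 0.241, -0.97], [-1.0, 0.001, 0.001]]
contact_force: [-2.6, 1.6, 5.8]
grip_width: 0.0322
```

Contact at 0.0327, as expected. Releasing, then on to the pad.

Call:
{"method": "jog_arm", "body": {"plan": [0, 0, 0, 0, 0, 0, 0, 0, 0, 0, 0, 0, 0, 0, 0, 0, 0, 0, 0, 0, 0, 0, 0, 0], "fingers": 0.6}}

```text
time: 17.45
position: [0.4893, -0.2796, 0.032]
tcp_rot: [[0.0, 0.97, 0.241], [0.0, 0.241, -0.97], [-1.0, 0.0, -0.0]]
contact_force: [-0.5, 0.1, 0.6]
grip_width: 0.0511
```

Call:
{"method": "jog_arm", "body": {"plan": [0, 0, 0.1, 0, 0, 0, 0, 0, 0.25, 0, 0, 0, 0, 0, 0.45, 0, 0, 0, 0, 0, 0.65, 0, 0, 0, 0, 0, 0.83, 0, 0, 0, 0.03, 0.2, 0.83, 0, 0, 0, 0.06, 0.4, 0.83, 0, 0, 0, 0.09, 0.6, 0.83, 0, 0, 0, 0.12, 0.8, 0.83, 0, 0, 0, 0.14, 0.98, 0.83, 0, 0, 0, 0.14, 0.98, 0.83, 0, 0, 0]}}

```text
time: 18.37
position: [0.5181, -0.0748, 0.1986]
tcp_rot: [[0.001, 0.968, 0.251], [0.002, 0.251, -0.968], [-1.0, 0.002, -0.002]]
contact_force: [0.7, 0.6, 0.3]
grip_width: 0.0512
```

Call:
{"method": "jog_arm", "body": {"plan": [0.03, 0.2, 0, 0, 0, 0, 0.06, 0.4, 0, 0, 0, 0, 0.09, 0.6, 0, 0, 0, 0, 0.12, 0.8, 0, 0, 0, 0, 0.14, 0.98, 0, 0, 0, 0, 0.14, 0.98, 0, 0, 0, 0, 0.14, 0.98, 0, 0, 0, 0]}}

```text
time: 18.95
position: [0.545, 0.115, 0.1979]
tcp_rot: [[-0.0, 0.969, 0.246], [0.001, 0.246, -0.969], [-1.0, 0.0, -0.001]]
contact_force: [1.0, -1.4, -0.5]
grip_width: 0.0514
```

```bash
python3 - <<'E'
from h import *
o=bot.get_obs(); print(o['time'],np.round(o['position'],4))
p,d,W=look('wrist','w7.png'); blobs(W,p)
p,d,W=look('side','d7.png')
q=W[(W[...,0]>.37)&(W[...,0]<.53)&(W[...,1]>-.32)&(W[...,1]<-.23)&(W[...,2]>.05)&(W[...,2]<.1)]; print('amber side',q.min(0),q.max(0))
E
```

```text
18.95 [0.545  0.115  0.1979]
[180.  31.] 1958 ztop 0.051 circ 650 211 r 26 med [0.652 0.211] mid [0.65 0.21] [173. 154. 216.]
[302.  49.] 1598 ztop 0.051 circ 662 102 r 26 med [0.664 0.102] mid [0.662 0.102] [222. 226. 226.]
[495. 105.] 1411 ztop 0.029 circ 667 -114 r 23 med [ 0.665 -0.108] mid [ 0.668 -0.111] [203. 207. 213.]
[ 33. 116.] 2214 ztop 0.070 circ 543 334 r 17 med [0.543 0.333] mid [0.542 0.334] [169.  62.  50.]
[255. 168.] 873 ztop 0.071 circ 547 115 r 14 med [0.547 0.115] mid [0.547 0.115] [ 67.  97. 144.]
[ 83. 180.] 1401 ztop 0.074 circ 491 282 r 14 med [0.492 0.281] mid [0.491 0.282] [ 81. 171. 192.]
[362. 185.] 1616 ztop 0.056 circ 555 5 r 24 med [0.556 0.003] mid [0.555 0.005] [173. 176. 168.]
[344. 249.] 482 ztop 0.043 circ 467 -7 r 23 med [ 0.478 -0.012] mid [ 0.469 -0.007] [ 59.  80. 112.]
[424. 283.] 1060 ztop 0.067 circ 455 -110 r 18 med [ 0.463 -0.112] mid [ 0.46 -0.11] [36. 97. 15.]
amber side [ 0.47422467 -0.29949559  0.05005331] [ 0.50633162 -0.26598743  0.07063591]
```

Amber stands upright in its compartment and the pad is directly below the TCP. Descending to z≈0.033.

Call:
{"method": "jog_arm", "body": {"plan": [0.01, 0, -0.2, 0, 0, 0, 0.01, 0, -0.4, 0, 0, 0, 0.01, 0, -0.6, 0, 0, 0, 0.01, 0, -0.74, 0, 0, 0, 0.01, 0, -0.8, 0, 0, 0, 0.01, 0, -0.825, 0, 0, 0, 0.01, 0, -0.825, 0, 0, 0]}}

```text
time: 19.63
position: [0.5474, 0.1114, 0.033]
tcp_rot: [[-0.001, 0.971, 0.24], [-0.0, 0.24, -0.971], [-1.0, -0.001, 0.0]]
contact_force: [0.7, -0.1, 0.3]
grip_width: 0.0511
```

Call:
{"method": "jog_arm", "body": {"plan": [0, 0, 0, 0, 0, 0, 0, 0, 0, 0, 0, 0, 0, 0, 0, 0, 0, 0, 0, 0, 0, 0, 0, 0, 0, 0, 0, 0, 0, 0, 0, 0, 0, 0, 0, 0], "fingers": 0.0, "newtons": 50}}

```text
time: 20.13
position: [0.5489, 0.1129, 0.0351]
tcp_rot: [[0.004, 0.97, 0.241], [0.0, 0.241, -0.97], [-1.0, 0.004, 0.001]]
contact_force: [-1.4, 0.6, 8.1]
grip_width: 0.0262
```

Call:
{"method": "jog_arm", "body": {"plan": [0, 0, 0.05, 0, 0, 0, 0, 0, 0.2, 0, 0, 0, 0, 0, 0.4, 0, 0, 0, 0, 0, 0.6, 0, 0, 0, 0, 0, 0.75, 0, 0, 0, -0.04, -0.2, 0.75, 0, 0, 0, -0.08, -0.4, 0.75, 0, 0, 0, -0.12, -0.6, 0.75, 0, 0, 0, -0.16, -0.8, 0.75, 0, 0, 0, -0.2, -0.95, 0.75, 0, 0, 0, -0.2, -0.95, 0.75, 0, 0, 0]}}

```text
time: 21.05
position: [0.5054, -0.0854, 0.1837]
tcp_rot: [[-0.001, 0.973, 0.232], [-0.003, 0.232, -0.973], [-1.0, -0.001, 0.003]]
contact_force: [0.5, -0.3, -1.1]
grip_width: 0.0259
```

Call:
{"method": "jog_arm", "body": {"plan": [-0.09, -0.19, 0, 0, 0, 0, -0.18, -0.38, 0, 0, 0, 0, -0.27, -0.57, 0, 0, 0, 0, -0.36, -0.76, 0, 0, 0, 0, -0.44, -0.94, 0, 0, 0, 0, -0.44, -0.94, 0, 0, 0, 0, -0.44, -0.94, 0, 0, 0, 0]}}

```text
time: 21.63
position: [0.4181, -0.2675, 0.1837]
tcp_rot: [[0.0, 0.972, 0.237], [-0.0, 0.237, -0.972], [-1.0, 0.0, 0.0]]
contact_force: [0.6, 1.4, -1.8]
grip_width: 0.026
```

```bash
python3 - <<'E'
from h import *
p,d,W=look('wrist','w8.png'); held(W)
for r in range(230,310,15): print(r,W[r,256].round(3))
print(bot.get_obs()['position'],bot.get_obs()['qpos']); blobs(W,p)
E
```

```text
tcp [ 0.4192 -0.2657  0.1837] held top minus tcp 0.0487 6581
230 [ 0.43  -0.265  0.205]
245 [ 0.429 -0.265  0.22 ]
260 [ 0.422 -0.267  0.219]
275 [ 0.415 -0.269  0.22 ]
290 [ 0.407 -0.271  0.22 ]
305 [ 0.237 -0.313  0.002]
[ 0.41924363 -0.26566644  0.18369802] [ 49.72363402   3.48276456 -23.19552602 105.93196834   1.428149
  70.84092586 -50.02026039]
[10. 64.] 1002 ztop 0.042 circ 459 -20 r 18 med [ 0.459 -0.025] mid [ 0.459 -0.024] [39. 58. 85.]
[95. 94.] 2061 ztop 0.067 circ 454 -111 r 17 med [ 0.455 -0.111] mid [ 0.454 -0.11 ] [ 81. 171.  59.]
[288. 102.] 1332 ztop 0.070 circ 489 -280 r 17 med [ 0.489 -0.28 ] mid [ 0.489 -0.28 ] [ 21. 191. 245.]
```

View pics/w8.png

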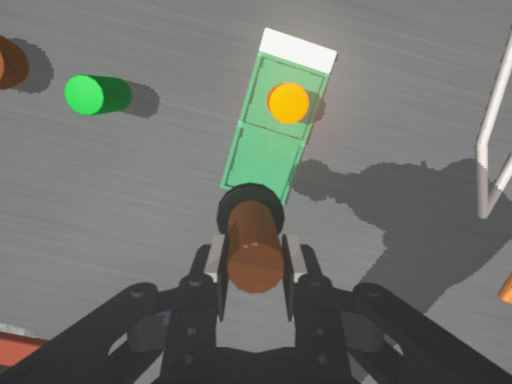

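Amber stands upright at (288,102) beside the white end, and the pad is held upright. Lowering it into the plain end.

Call:
{"method": "jog_arm", "body": {"plan": [0, -0.04, 0, 0, 0, 0, 0, -0.04, -0.2, 0, 0, 0, 0, -0.04, -0.4, 0, 0, 0, 0, -0.04, -0.55, 0, 0, 0, 0, -0.04, -0.63, 0, 0, 0, 0, -0.04, -0.63, 0, 0, 0, 0, -0.04, -0.63, 0, 0, 0]}}

```text
time: 22.27
position: [0.4198, -0.2726, 0.057]
tcp_rot: [[-0.001, 0.97, 0.243], [0.001, 0.243, -0.97], [-1.0, -0.0, -0.001]]
contact_force: [-0.0, 0.1, -0.7]
grip_width: 0.0261
```

Call:
{"method": "jog_arm", "body": {"plan": [0, 0, -0.04, 0, 0, 0, 0, 0, -0.07, 0, 0, 0, 0, 0, -0.085, 0, 0, 0, 0, 0, -0.09, 0, 0, 0, 0, 0, -0.095, 0, 0, 0, 0, 0, -0.095, 0, 0, 0]}}

```text
time: 22.77
position: [0.4195, -0.2736, 0.0383]
tcp_rot: [[0.0, 0.97, 0.241], [-0.0, 0.241, -0.97], [-1.0, 0.0, 0.0]]
contact_force: [0.0, -0.7, -1.1]
grip_width: 0.026
```

Call:
{"method": "jog_arm", "body": {"plan": [0, 0, -0.005, 0, 0, 0, 0, 0, -0.01, 0, 0, 0, 0, 0, -0.01, 0, 0, 0]}}

```text
time: 23.02
position: [0.4206, -0.2735, 0.038]
tcp_rot: [[0.002, 0.97, 0.242], [-0.001, 0.242, -0.97], [-1.0, 0.002, 0.001]]
contact_force: [-4.6, 5.2, 17.6]
grip_width: 0.0258
```

Contact on the floor. Releasing and backing off clear.

Call:
{"method": "jog_arm", "body": {"plan": [0, 0, 0.005, 0, 0, 0, 0, 0, 0.005, 0, 0, 0, 0, 0, 0.005, 0, 0, 0, 0, 0, 0.005, 0, 0, 0], "fingers": 0.6}}

```text
time: 23.35
position: [0.4193, -0.2737, 0.037]
tcp_rot: [[0.0, 0.97, 0.241], [-0.0, 0.241, -0.97], [-1.0, 0.0, 0.0]]
contact_force: [0.2, -0.3, 0.1]
grip_width: 0.0513
```

Call:
{"method": "jog_arm", "body": {"plan": [0, 0, 0.1, 0, 0, 0, 0, 0, 0.25, 0, 0, 0, 0, 0, 0.45, 0, 0, 0, 0, 0, 0.65, 0, 0, 0, 0, 0, 0.85, 0, 0, 0, 0, -0.2, 0.85, 0, 0, 0, 0, -0.4, 0.85, 0, 0, 0, 0, -0.6, 0.85, 0, 0, 0, 0, -0.8, 0.85, 0, 0, 0, 0, -0.9, 0.85, 0, 0, 0, 0, -0.9, 0.85, 0, 0, 0]}}

```text
time: 24.27
position: [0.4168, -0.4589, 0.2055]
tcp_rot: [[-0.002, 0.972, 0.235], [-0.0, 0.235, -0.972], [-1.0, -0.002, -0.0]]
contact_force: [-0.1, 0.9, -0.0]
grip_width: 0.0513
```

```bash
python3 - <<'E'
from h import *
o=bot.get_obs(); print(o['time'],np.round(o['position'],4))
p,d,W=look('wrist','w9.png'); blobs(W,p)
p2,d,W=look('side','d9.png'); cv2.imwrite('pics/d9c.png',cv2.resize(p2[140:340,140:340],None,fx=3,fy=3))
p3,d,W=look('scene','s9.png')
cv2.imwrite('pics/f9.png',cv2.resize(np.hstack([p2[140:320,140:320],p3[120:300,150:400]]),None,fx=1.8,fy=1.8))
E
```

```text
24.2667 [ 0.4168 -0.4589  0.2055]
[481.   8.] 1166 ztop 0.058 circ 610 -629 r 14 med [ 0.611 -0.631] mid [ 0.611 -0.629] [69. 91. 57.]
[85. 49.] 2153 ztop 0.070 circ 489 -280 r 17 med [ 0.489 -0.281] mid [ 0.489 -0.28 ] [ 39. 164. 212.]
[ 70. 123.] 1500 ztop 0.074 circ 418 -272 r 14 med [ 0.418 -0.273] mid [ 0.418 -0.272] [ 57.  86. 123.]
```

View pics/f9.png

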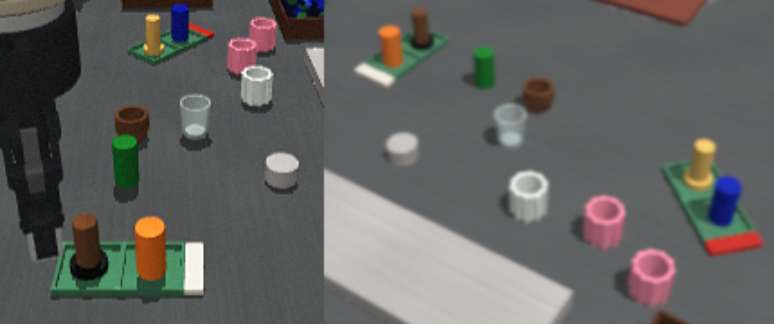

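All four pieces stand upright in the right compartments. The green bar and mould are untouched, and the gripper is clear.

```bash
python3 -c "
from h import *
print(workorder.finish_job(), bot.get_obs()['time'])"
```

```text
the job is handed in; nothing more can be done
the job is handed in; nothing more can be done
```

Both kits are made up and the job is handed in, at about 24.4 s of the 86 s allowed. I placed them in the order blue bar, stamp, amber bar, pad.

- **Placing:** each piece was lowered until the wrist felt the tray floor (6–22 N) and only then released.
- **Final check:** in the last pictures all four stand upright in the right compartments, with tops at 0.070 m for the glass and 0.074 m for the tools. Each is within about 3 mm of the compartment centre. The gripper is clear of everything.
- **Left alone:** the green bar, the ribbed mould, the pink look-alikes and the other bystanders are where they were. The green bar and the mould measured the same positions before and after, to about 3 mm; the mould was last measured just before the pad pick.
- **Disagreement:** the scene and side cameras differed by 6–10 mm in y. I used the wrist camera, which read in between, and every grasp and placing bore it out. No check failed.

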